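Isolate an air outlet at the bench valve box

ROBOT

A 6-joint arm with a two-finger parallel gripper is mounted at the origin on the work surface. World frame = base frame: x ahead of the robot, y to its left, z up, the work surface at z = 0. Lengths are in m, angles in degrees, forces in N, time in s.
With the tool pointing down it reaches from about 0.35 to 0.875 m from the base axis. Payload 4.2 kg.
Tool frame: the origin (TCP) lies midway between the tips of the shut fingers; the grasp point (between the pads) lies 19 mm behind it; x points along the fingers, y is the direction in which the jaws open and shut, and the axes are right-handed (so a half turn about x gives the same grasp; the last joint's range is limited). The gripper opens to 87 mm and grips with 3 to 60 N. Pads are 19 mm wide; open, the fingers measure 117 mm over their backs; the gripper's body (75 mm by 190 mm) begins 51 mm behind the grasp point.
Start: joints at [80.764, 22.042, 0.453, 0, -68.411, -14.817], TCP at [0.255, 0.571, 0.223] pointing down, gripper open.
Joint ranges: [-179.83, 179.83], [-69.29, 118.12], [-61.27, 80.66], [-181.25, 117.63], [-171.15, -9.14], [-177.46, 177.46]. Speed limits (degrees/s): [159.86, 159.86, 180, 180, 180, 180].

INTERFACE

Orientations are given as a 3x3 rotation matrix whose columns are the frame's x, y, z axes.
In Python, from station import r gives the robot as it stands.
- The arm moves only by the tool play_rows, never from a script. Its argument "plan" is a list that holds one entry, the list of rows, each a list of 6 numbers: the shift along the tool's x, y, z in cm, then the turn, a rotation vector about the tool's x, y, z in units of 10 degrees (1.0 is 10 degrees). A call has 1 to 5 rows; each row is the pose to reach, as a shift and turn from the pose commanded when the call began, along the tool's axes at that moment; what a row does not reach only later rows make up. A row lasts 1/8 s, in which the tool goes at most 62.5 mm and 10.7 degrees, less where a joint would pass 70% of its speed; a pose out of reach is approached as far as the arm can. A call with a gripper value outside its range is refused whole. "hand" is the opening, from 0 (shut) to 1 (fully open), set as the call begins (left out, the last holds). The fingers move at their own pace and stop on an object; the grip force is fixed at half the most. Time passes only in rows, so rows that repeat a pose let the fingers close. It gives the time, the measured TCP pose, the force and the opening at its end, in the units of the state.
- r.sense(): the state, without advancing time (a new reading comes with each control period).
- r.capture(name): name is "side" or "top" or "wrist"; returns (picture, depth): 480x640x3 uint8, blue, green, red; 480x640 float32, m along the optical axis (not along the pixel's ray), 0 where there is no reading.
- r.get_calibration(name): a dict with "vfov" (degrees; the focal length in pixels is half the picture's height over the tangent of half this angle, whatever the lens; pixels are square), "cx", "cy" (the principal point, pixels), "rvec" (rotation vector, rad) and "tvec" (3), from world to camera coordinates, as OpenCV has them. Camera axes: x right, y down, z forward; pixel columns grow to the right and rows downward; lengths in m; the calibration is good to about 2 mm. A picture is of the moment at which its call begins: read the wrist's pose just before it. get_calibration takes no time and is no camera call; for the wrist camera it gives the pose at the moment of the call.
- r.finish_job(): hands the job in, once; it reports no verdict.
The state is a dict: "time_s": time; "joints": joint angles; "joint_velocities": joint speeds; "effort": joint torques, N m; "tcp_pos": TCP position; "ee_rot": TCP orientation; "wrist_force": force on the tool from outside, world axes, zero at the start; "moment": the same for the moment, N m; "gripper_width": opening from 0.0 (shut) to 1.0 (fully open).
Only numpy, scipy, OpenCV 4.12 (cv2) and the standard library are available. Lean on these libraries where they do the work, as an engineer would, in place of code of your own. Each camera call takes 0.05 s, during which the arm holds its last target.

TASK

Shut off the air to the tagged outlet of the bench's valve box: push the sliding cover all the way to the right until the valves are uncovered, then push the handle that carries the round steel disc clockwise until it is fully shut against its stop. Push with the fingers only, without gripping the cover's bar or the handle. Leave the cover open, the other handle as it is, and everything lying about in its place.

Things in the scene. Friction and masses are not known exactly. Their poses are not given: they have to be found in the camera images.
- valve_box: the bench's compressed-air valve box, a fixed grey sheet-steel enclosure 300 mm (its x) by 340 mm (y) by 90 mm high, 4 mm walls. Origin under its centre, on the bench; x points away from the robot, y to the robot's left (turned up to 13 degrees). Guides along its front and rear edges rise to 100 mm and reach 10 mm inwards; couplings stick out 44 mm from the left wall, a gauge 30 mm from the right wall
- chamber (a point): centre of the mouth of the valve chamber, 90 mm above the bench. The chamber is the left half of the box, open at the top: 292 mm along the box's x, 166 mm along y. Two valves stand in it, hidden under the sliding cover; the right half of the box's top is a fixed plate. Besides the two handles and their stems nothing in it rises above 52 mm over the bench
- cover (a joint): travel of the sliding cover, in m: 0 = chamber covered, 0.155 = against its stop, chamber open. It moves to the right (the box's -y), over the fixed half of the top. It resists with about 4 N and stays where it is left. Starts at 0 to 0.03
- cover_bar (a point): centre of the cover's handle bar. The cover is a bare metal plate 288 x 165 x 4 mm, its upper face 95 mm above the bench. In its middle stands a D-handle whose straight bar runs along the box's x: 120 mm long, 12 mm thick (along y), 105 to 118 mm above the bench, on two end posts. The bar moves with the cover
- marked_handle (a joint): angle of the marked valve's handle, in rad: 0 = open, it lies along its pipe and points to the box's +y; 1.571 = shut, against its stop, it lies across the pipe and points to the box's +x (away from the robot). It turns clockwise seen from above about its upright stem, needs about 0.45 N m and stays where it is left. Starts at 0 to 0.25
- marked_stem (a point): upright turning axis of the marked handle, 72 mm above the bench (mid-thickness of the handle). It is the front or the rear one of two: stems at x -80 mm (front) or +48 mm (rear), y +50 mm in the box's frame. The marked handle carries a flat round steel disc, 34 mm across, riveted on top 36 mm from the stem, its top 80 mm above the bench
- marked_tip (a point): point on the centre line of the marked handle, 68 mm out from its stem, at mid-thickness (72 mm above the bench). The handle is a flat bar in a black sleeve, 20 mm wide, 9 mm thick (68 to 77 mm above the bench), ending 85 mm from the stem
- plain_handle (a joint): angle of the other valve's handle, which has no disc but is otherwise the same; to be left as it is. Same meaning of the values. Starts at 0 to 0.25
- plain_tip (a point): point on the centre line of the other handle, 68 mm out from its stem, 72 mm above the bench
- nipple: a small loose hose nipple, 20 mm across and 38 mm tall, standing in the rear outer corner of the valve chamber; origin under its centre
- spanner: a steel spanner 170 mm long lying on the bench in front of the valve box; origin under its middle
- screwdriver: a screwdriver 170 mm long lying on the bench to the right of the box; origin under its middle
- tape: a roll of thread tape, 54 mm across and 13 mm high, lying on the bench to the left of the box; origin under its centre
- blowgun: an air blow gun, about 180 x 120 x 26 mm, lying on the bench to the left of the box beyond the outlet couplings; origin under the middle of its grip
- oil_can: an upright oil bottle, 56 mm across and 150 mm tall, on the bench to the right of the box near its rear corner; origin under its centre
- grease_jar: a closed jar, 68 mm across and 60 mm tall, on the bench to the right of the box, beyond the screwdriver; origin under its centre

How it is judged (in metres and radians):
On the way, in this order (a step that is already met when the one before it is completed fails the run):
1. the cover is slid fully aside (value of joint cover above 0.14 m), for 0.2 s.
2. the marked handle is pushed fully shut (value of joint marked_handle above 1.48 rad), for 0.2 s.
At the end, for the whole second after the job is handed in: The cover is open by at least 140 of its 155 mm, the marked handle is within about 5 degrees of its shut stop (above 1.48 of 1.571 rad), both are at rest, the tip of the other handle is within 15 mm of where it was and every loose thing within 20 mm of its place (value of joint cover above 0.14 m and value of joint marked_handle above 1.48 rad and velocity of joint cover between -0.01 and 0.01 m/s and velocity of joint marked_handle between -0.05 and 0.05 rad/s and distance of plain_tip from where it was at the start of the episode below 0.015 m and distance of each of nipple, spanner, screwdriver, tape, blowgun, oil_can, grease_jar from where it was at the start of the episode below 0.02 m); the robot touches nothing.
It fails at once if the other handle is moved (its tip by more than 15 mm) (distance of plain_tip from where it was at the start of the episode above 0.015 m).
It fails at once if a bystander is moved, lifted or knocked over (more than 20 mm) (distance of any of nipple, spanner, screwdriver, tape, blowgun, oil_can, grease_jar from where it was at the start of the episode above 0.02 m).
It fails at once if the cover's bar is gripped: the fingers press on both its long sides at once (contact force between the fingers and cover_c2 above 1.5 N and contact force between the fingers and cover_c3 above 1.5 N).
It fails at once if the marked handle is gripped: the fingers press on both its long sides at once ((contact force between the fingers and marked_handle_c1 above 1.5 N or contact force between the fingers and marked_handle_c4 above 1.5 N) and (contact force between the fingers and marked_handle_c2 above 1.5 N or contact force between the fingers and marked_handle_c5 above 1.5 N)).
It also fails if it takes over 51 s, if anything falls off the work surface, if the arm or the gripper's body presses on something with over 40 N, if the wrist force passes 120 N, or if a joint passes its speed limit or range.

## Working session

There is one attempt and no reset: what is moved stays moved. The work goes in short steps, Python scripts to look and compute and a tool call to move; the robot and the scene stay as the last step left them, time stands still between calls to the robot, and variables do not carry over. Pictures are saved under pics/ and viewed, and the job is handed in when it is done.

Besides the shell and the picture viewer there is one more tool, called after "Call:" as name(argument=value, ...), one argument or row to a line, values as JSON. play_rows: Moves the arm, as the interface text tells. Its arguments: {"type":"object","properties":{"plan":{"type":"array","items":{"type":"array","items":{"type":"array","items":{"type":"number"}}}},"hand":{"type":"number"}},"required":["plan"]}

```bash
mkdir -p pics; cat > h.py <<'E'
import numpy as np,cv2
from station import r
def cal(n):
    c=r.get_calibration(n);f=240/np.tan(np.radians(c['vfov'])/2)
    K=np.array([[f,0,c['cx']],[0,f,c['cy']],[0,0,1]]);R=cv2.Rodrigues(np.array(c['rvec'],float))[0]
    return K,R,np.array(c['tvec'],float).ravel()
def ray(C,u,v,z):
    K,R,t=C;o=-R.T@t;d=R.T@np.linalg.inv(K)@np.array([u,v,1.]);return o+d*(z-o[2])/d[2]
def proj(C,p):
    K,R,t=C;q=K@(R@np.array(p,float)+t);return q[:2]/q[2]
E
python3 - <<'E'
from h import *
print(r.get_calibration('top'),r.get_calibration('side'))
for n in ['top','side','wrist']:
    p,d=r.capture(n);cv2.imwrite(f'pics/{n}0.png',p);np.save(f'{n}0.npy',d)
s=r.sense();print(s['time_s'],s['tcp_pos'],s['ee_rot'])
E
```

```text
{'vfov': 45.39698538985221, 'cx': 317.7625377789539, 'cy': 235.74146676466407, 'rvec': array([ 2.1359431 , -2.17192558,  0.13722591]), 'tvec': array([0.01485541, 0.58505139, 1.18817808])} {'vfov': 49.18305842668326, 'cx': 310.1325602861812, 'cy': 230.46707410169543, 'rvec': array([ 0.09251506, -2.81912777,  1.27155901]), 'tvec': array([0.56227323, 0.06919475, 1.02877374])}
0.15 [0.25453729 0.57033348 0.22170194] [[-5.88318465e-04 -4.07675625e-01 -9.13126628e-01]
 [-1.56995911e-03 -9.13125284e-01  4.07676036e-01]
 [-9.99998595e-01  1.67341481e-03 -1.02825597e-04]]
```

View pics/top0.png

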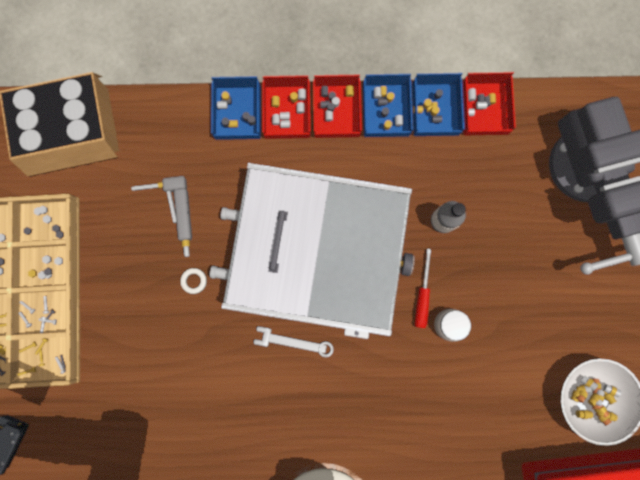

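View pics/side0.png

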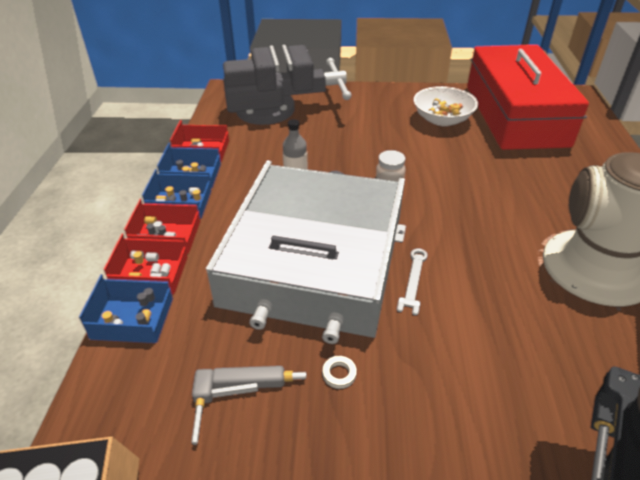

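The top view shows the box with corners near (249,165), (411,188), (391,333) and (223,308). The dark bar runs from (282,212) to (273,270). Bystanders are clear of the box, and the arm is at the lower left.

```bash
python3 - <<'E'
from h import *
C=cal('top');p=cv2.imread('pics/top0.png')
c=[ray(C,u,v,.1) for u,v in [(249,165),(411,188),(391,333),(223,308)]]
for q in c: print(q.round(4))
ce=np.mean(c,0);x=(c[0]+c[1]-c[2]-c[3]);y=(c[0]+c[3]-c[1]-c[2]);print('center',ce,np.degrees(np.arctan2(x[1],x[0])),np.degrees(np.arctan2(-y[0],y[1])))
print(np.linalg.norm(x)/2,np.linalg.norm(y)/2)
# bar
g=cv2.cvtColor(p,cv2.COLOR_BGR2GRAY);m=np.zeros_like(g);m[205:278,262:295]=(g[205:278,262:295]<110)*255
cs,_=cv2.findContours(m,0,2);k=max(cs,key=cv2.contourArea);rr=cv2.minAreaRect(k);print(rr)
b=ray(C,*rr[0],.118);print('bar',b)
bp=cv2.boxPoints(rr);w=[ray(C,*q,.118) for q in bp];print(np.round(w,4))
K,R,t=C;print('cam',-R.T@t)
cv2.imwrite('pics/crop.png',cv2.resize(p[150:350,200:430],None,fx=3,fy=3,interpolation=2))
ps=cv2.imread('pics/side0.png');cv2.imwrite('pics/crops.png',cv2.resize(ps[150:350,200:430],None,fx=3,fy=3,interpolation=2))
E
```

```text
[0.7265 0.1443 0.1   ]
[ 0.6725 -0.1875  0.1   ]
[ 0.3803 -0.137   0.1   ]
[0.435  0.1965 0.1   ]
center [0.55356716 0.00408343 0.1       ] -9.98803285435974 -9.279977813583796
0.29641611582415717 0.33707814610806186
((275.2652893066406, 241.26882934570312), (7.374439239501953, 59.612911224365234), 5.90614128112793)
bar [0.56513941 0.0899258  0.118     ]
[[0.507  0.1037 0.118 ]
 [0.6259 0.0907 0.118 ]
 [0.6241 0.076  0.118 ]
 [0.5052 0.0892 0.118 ]]
cam [0.42763305 0.00437871 1.25354847]
```

View pics/crop.png

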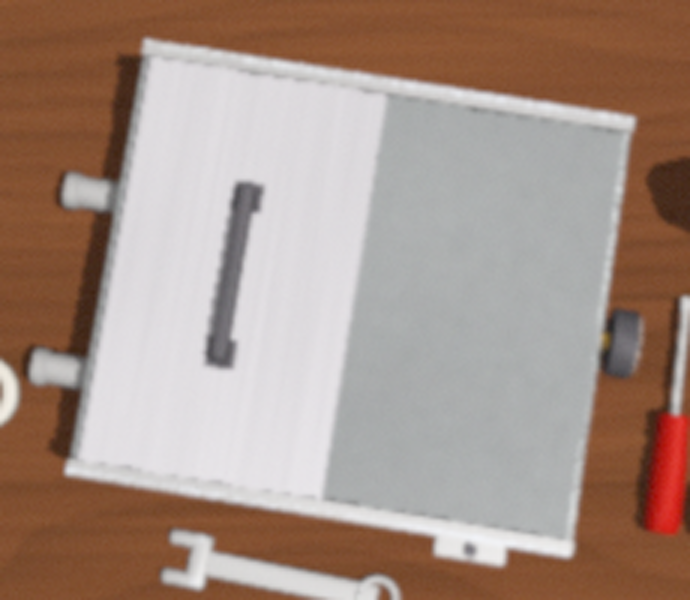

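View pics/crops.png

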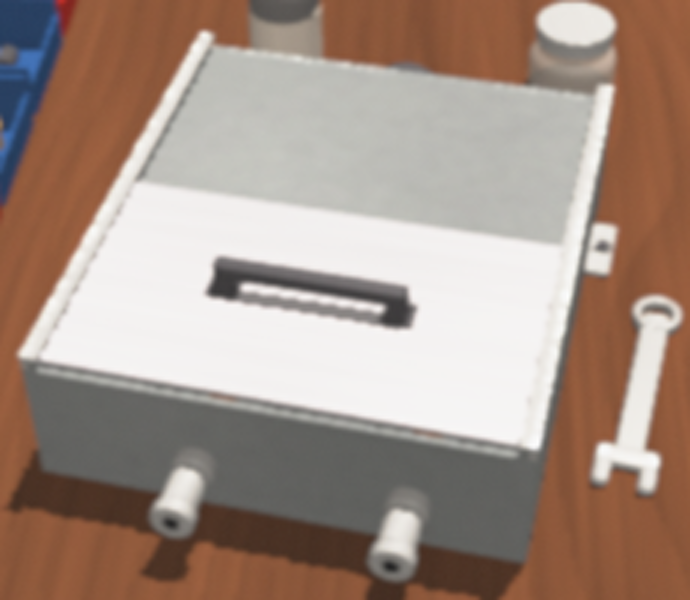

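```bash
cat >> h.py <<'E'
from scipy.spatial.transform import Rotation as Ro
YAW=np.radians(-9.6);CE=np.array([.5535,.004]);EX=np.array([np.cos(YAW),np.sin(YAW)]);EY=np.array([-EX[1],EX[0]])
def bw(x,y,z): return np.r_[CE+x*EX+y*EY,z]
def wb(p): d=np.array(p[:2])-CE; return np.r_[d@EX,d@EY,p[2]]
RT=np.column_stack([[0,0,-1],np.r_[-EX,0],np.r_[EY,0]])
def go(*pts,R=RT):
    s=r.sense();R0=np.array(s['ee_rot']);p0=np.array(s['tcp_pos'])
    print('t',s['time_s'],'box',wb(p0).round(4),'F',np.round(s['wrist_force'],1),'w',s['gripper_width'])
    tv=Ro.from_matrix(R0.T@R).as_rotvec(degrees=True)/10
    for p in pts: print(np.round(R0.T@(bw(*p)-p0)*100,2),tv.round(2))
E
python3 -c "
from h import *
go((-.003,.1165,.17))"
```

```text
t 0.15 box [-0.3892  0.5085  0.2217] F [0.4 0.1 0.3] w 0.9978746250989107
[  5.22  28.31 -47.19] [ 7.55 -0.01 -0.01]
```

Call:
play_rows(
  plan=[
    [[0.4,2.8,-4.7,0.8,0,0],[0.8,5.6,-9.4,1.6,0,0],[1.2,8.5,-14.2,2.5,0,0],[1.6,11.3,-18.9,3.4,0,0],[2.0,14.1,-23.6,4.3,0,0]],
  ],
  hand=0,
)

```text
time_s: 0.78
tcp_pos: [0.4134, 0.3441, 0.2023]
ee_rot: [[-0.0, -0.923, -0.385], [-0.0, -0.385, 0.923], [-1.0, 0.0, -0.0]]
wrist_force: [0.5, 0.0, -0.3]
gripper_width: 0.515
```

```bash
python3 -c "
from h import *
go((-.003,.1165,.17))"
```

```text
t 0.775 box [-0.1949  0.312   0.2023] F [ 0.5  0.  -0.3] w 0.514556756741119
[  3.23  -5.79 -26.78] [ 3.23 -0.   -0.  ]
```

Call:
play_rows(
  plan=[
    [[0.6,-1.2,-5.4,0.8,0,0],[1.3,-2.3,-10.7,1.6,0,0],[1.9,-3.5,-16.1,2.4,0,0],[2.6,-4.6,-21.4,3.2,0,0],[3.2,-5.8,-26.8,3.2,0,0]],
  ],
)

```text
time_s: 1.4
tcp_pos: [0.5713, 0.12, 0.1701]
ee_rot: [[-0.0, -0.987, 0.158], [-0.0, 0.158, 0.987], [-1.0, 0.0, -0.0]]
wrist_force: [0.6, 1.2, 0.0]
gripper_width: 0.017
```

```bash
python3 -c "
from h import *
C=cal('top');p,d=r.capture('top');cv2.imwrite('pics/t1.png',p);p,d=r.capture('side');cv2.imwrite('pics/s1.png',p)
go((-.003,.1165,.103))"
```

```text
t 1.5 box [-0.0006  0.115   0.169 ] F [-0.2  0.5  0.3] w 0.008933461286232522
[6.6  0.22 0.16] [ 0.02 -0.01 -0.01]
```

View pics/s1.png

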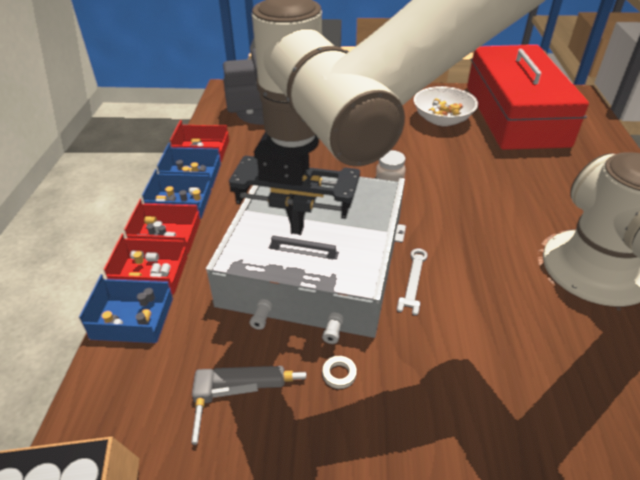

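The tip is at about (297,230), up and to the left of the bar as planned. I'll check the calibration by projecting the TCP before going down.

```bash
python3 -c "
from h import *
S=cal('side');s=r.sense();print(proj(S,s['tcp_pos']))
print([proj(S,b).round(1) for b in [bw(-.063,.0865,.118),bw(.057,.0865,.118),bw(-.15,.17,.1),bw(.15,.17,.1),bw(.15,-.17,.1)]])
p=cv2.imread('pics/s1.png');cv2.imwrite('pics/s1c.png',cv2.resize(p[150:350,200:430],None,fx=3,fy=3))"
```

```text
[298.06656165 230.53703365]
[array([338. , 247.2]), array([271.8, 237. ]), array([380.3, 298.1]), array([206.7, 268.6]), array([266. , 160.2])]
```

View pics/s1c.png

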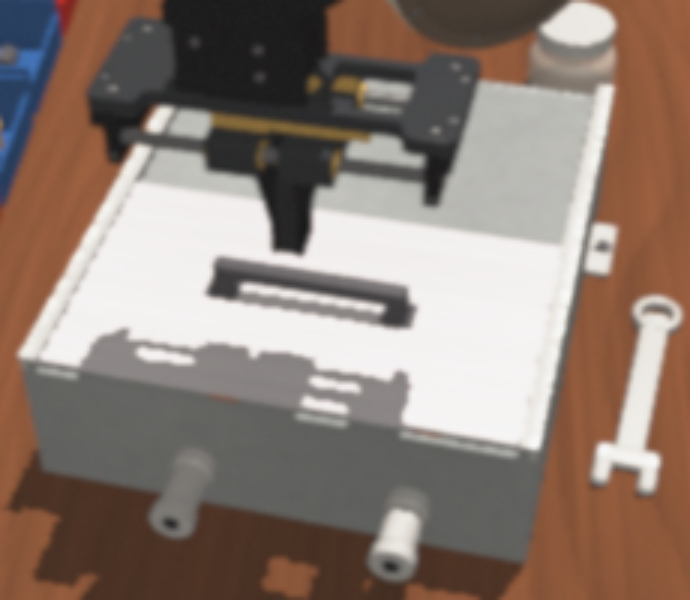

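The projections agree with the picture to 1–2 px, so I'll descend.

Call:
play_rows(
  plan=[
    [[2.5,0.2,0.2,0,0,0],[4.5,0.2,0.2,0,0,0],[6.0,0.2,0.2,0,0,0],[6.5,0.2,0.2,0,0,0],[6.5,0.2,0.2,0,0,0]],
  ],
)

```text
time_s: 2.12
tcp_pos: [0.5691, 0.1241, 0.1056]
ee_rot: [[0.0, -0.988, 0.157], [-0.0, 0.157, 0.988], [-1.0, -0.0, -0.0]]
wrist_force: [0.0, -0.1, -0.4]
gripper_width: 0.009
```

```bash
python3 -c "
from h import *
go((-.003,.102,.103),(-.003,-.055,.103))"
```

```text
t 2.125 box [-0.0047  0.121   0.1056] F [ 0.  -0.1 -0.4] w 0.009384378156689353
[ 0.26 -0.15 -1.91] [ 0.06 -0.    0.  ]
[ 2.700e-01  1.000e-02 -1.761e+01] [ 0.06 -0.    0.  ]
```

Call:
play_rows(
  plan=[
    [[0.2,0,-1.0,0,0,0],[0.2,0,-2.0,0,0,0],[0.2,0,-4.0,0,0,0],[0.2,0,-6.0,0,0,0],[0.2,0,-8.0,0,0,0]],
  ],
)

```text
time_s: 2.75
tcp_pos: [0.5557, 0.045, 0.1039]
ee_rot: [[0.0, -0.987, 0.158], [0.002, 0.158, 0.987], [-1.0, 0.0, 0.002]]
wrist_force: [-2.4, 5.3, 1.6]
gripper_width: 0.008
```

```bash
python3 -c "
from h import *
p,d=r.capture('side');cv2.imwrite('pics/s2.png',p)
go((-.003,-.053,.103))"
```

```text
t 2.8 box [-0.0049  0.0384  0.1039] F [-0.9 -1.3  0.2] w 0.0036061125197917225
[ 0.08 -0.13 -9.14] [ 0.04  0.   -0.01]
```

View pics/s2.png

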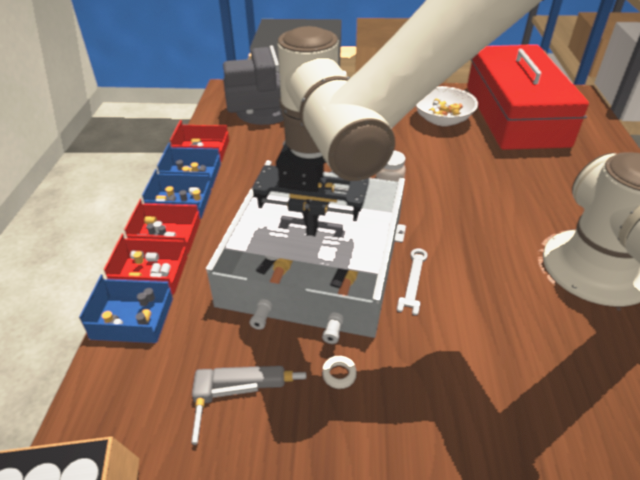

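The cover is sliding, and the chamber with both dark handles is appearing around (265,265) and (345,275). I'll keep pushing.

Call:
play_rows(
  plan=[
    [[0,0,-2.0,0,0,0],[0,0,-4.0,0,0,0],[0,0,-6.0,0,0,0],[0,0,-7.5,0,0,0],[0,0,-8.2,0,0,0]],
  ],
)

```text
time_s: 3.42
tcp_pos: [0.5428, -0.0364, 0.1037]
ee_rot: [[-0.001, -0.987, 0.159], [0.001, 0.159, 0.987], [-1.0, 0.001, 0.001]]
wrist_force: [-2.1, 4.7, 2.0]
gripper_width: 0.005
```

Call:
play_rows(
  plan=[
    [[0,0,-0.4,0,0,0],[0,0,-0.7,0,0,0],[0,0,-1.0,0,0,0],[0,0,-1.0,0,0,0]],
  ],
)

```text
time_s: 3.92
tcp_pos: [0.5419, -0.046, 0.1035]
ee_rot: [[-0.0, -0.988, 0.157], [-0.0, 0.157, 0.988], [-1.0, 0.0, -0.0]]
wrist_force: [-1.7, 1.7, 1.1]
gripper_width: 0.005
```

```bash
python3 -c "
from h import *
p,d=r.capture('side');cv2.imwrite('pics/s3.png',p)
go((-.003,-.053,.103))"
```

```text
t 3.975 box [-0.003  -0.0512  0.1035] F [-0.5  2.  -1.2] w 0.007237953869797796
[ 0.05  0.01 -0.18] [ 0.06 -0.    0.  ]
```

View pics/s3.png

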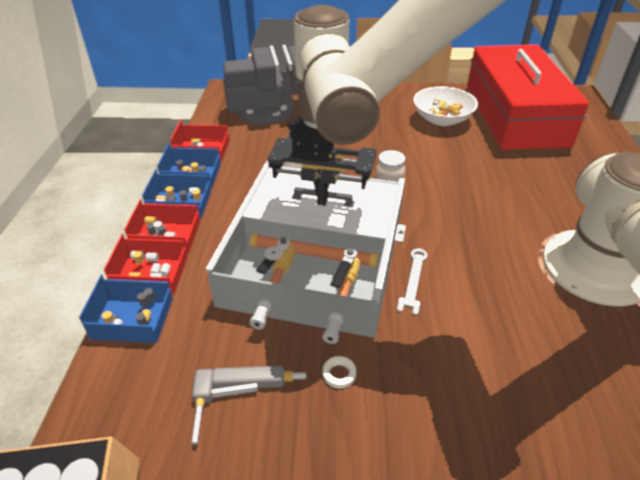

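The chamber is open and the bar is now at (325,195). I'll push a little further to feel for the stop.

Call:
play_rows(
  plan=[
    [[0,0,-0.3,0,0,0],[0,0,-0.5,0,0,0],[0,0,-0.7,0,0,0],[0,0,-0.7,0,0,0]],
  ],
)

```text
time_s: 4.47
tcp_pos: [0.5419, -0.0478, 0.1036]
ee_rot: [[0.004, -0.987, 0.158], [0.007, 0.158, 0.987], [-1.0, -0.002, 0.008]]
wrist_force: [-3.3, 23.0, 2.5]
gripper_width: 0.006
```

```bash
python3 -c "
from h import *
go((-.003,-.053,.103))"
```

```text
t 4.475 box [-0.0028 -0.053   0.1036] F [-3.3 23.   2.5] w 0.006019433133279347
[0.06 0.02 0.  ] [0.05 0.05 0.01]
```

The stop is reached: 23 N at box y = -0.053, as predicted. Next I back off, lift and look.

Call:
play_rows(
  plan=[
    [[0,0,1.2,0,0,0],[-1.5,0,1.8,0,0,0],[-4.5,0,1.8,0,0,0],[-8.0,0,0,0,0,0],[-9.0,0,-3.0,0,0,0]],
  ],
)

```text
time_s: 5.1
tcp_pos: [0.5379, -0.0833, 0.1976]
ee_rot: [[0.007, -0.988, 0.156], [-0.001, 0.156, 0.988], [-1.0, -0.007, 0.0]]
wrist_force: [-0.7, 0.2, -0.4]
gripper_width: 0.006
```

```bash
python3 -c "
from h import *
go((-.003,-.053,.103))
p,d=r.capture('side');q,d=r.capture('top')
cv2.imwrite('pics/s4.png',cv2.resize(p[190:350,200:430],None,fx=3,fy=3,interpolation=2));cv2.imwrite('pics/t4.png',q);
cv2.imwrite('pics/t4c.png',cv2.resize(q[150:350,200:430],None,fx=3,fy=3,interpolation=2));cv2.imwrite('pics/s4f.png',p)"
```

```text
t 5.1 box [-0.0008 -0.0887  0.1976] F [-0.7  0.2 -0.4] w 0.005772096177070479
[9.45 0.25 3.57] [0.06 0.   0.04]
```

View pics/s4.png

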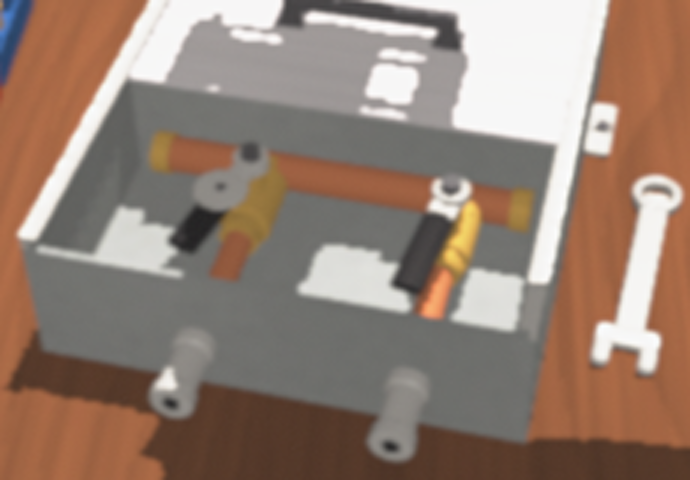

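View pics/t4c.png

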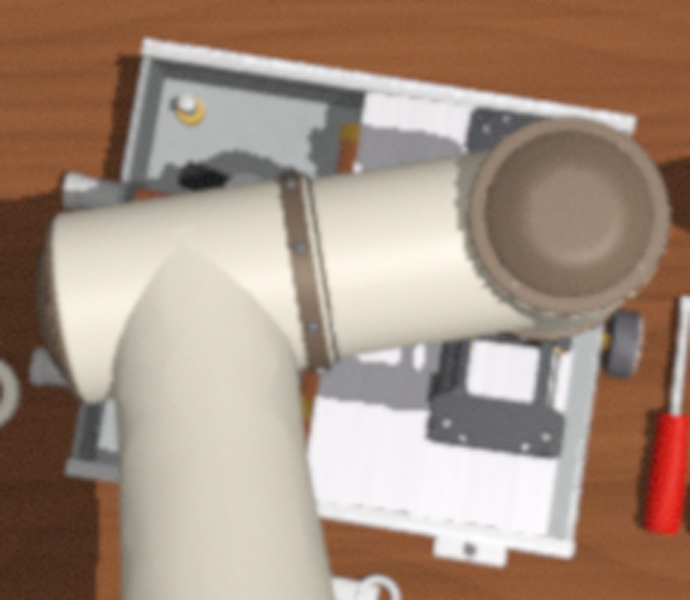

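The side view shows the disc (crop (219,188)) on the left handle, which is the rear valve. The front, right handle is plain. The top view is blocked by the arm but shows the nipple in the rear corner.

```bash
python3 -c "
from h import *
S=cal('side')
f=lambda u,v,z: wb(ray(S,200+u/3,190+v/3,z)).round(4)
st=np.array([.048,.05])
d=f(219,188,.08);print('disc',d,np.degrees(np.arctan2(d[0]-.048,d[1]-.05)),np.hypot(d[0]-.048,d[1]-.05))
t=f(186,241,.075);print('tip',t,np.degrees(np.arctan2(t[0]-.048,t[1]-.05)))
t=f(410,283,.075);print('plain tip',t,np.degrees(np.arctan2(t[0]+.08,t[1]-.05)))
for a in [0,5,10,15]:
  a=np.radians(a);print((proj(S,bw(.048+.036*np.sin(a),.05+.036*np.cos(a),.08))-[200,190])*3,(proj(S,bw(.048+.085*np.sin(a),.05+.085*np.cos(a),.077))-[200,190])*3)
go((.010,.108,.198),(.01,.108,.13))"
```

```text
disc [0.0572 0.0872 0.08  ] 13.89119117145486 0.03832075155839196
tip [0.065  0.1301 0.075 ] 11.982355060786041
plain tip [-0.0711  0.1336  0.075 ] 6.076782031643687
[234.12242213 188.93843821] [210.75472428 249.0950363 ]
[229.2445533  187.99881532] [198.873527   246.69082652]
[224.54036668 186.76391283] [187.45966067 243.54288544]
[220.04791616 185.24466994] [176.61299733 239.68468235]
t 5.2 box [-0.0016 -0.0905  0.1965] F [ 0.8 -0.2 -0.7] w 0.0057759404141163794
[-0.15 -1.3  19.84] [ 0.04 -0.    0.03]
[ 6.65 -1.26 19.84] [ 0.04 -0.    0.03]
```

```bash
cat >> h.py <<'E'
def arc(th,rad=.065,off=.025,z=.064,lag=0):
    a=np.radians(th);n=np.array([np.cos(a),-np.sin(a)]);u=np.array([np.sin(a),np.cos(a)])
    c=np.array([.048,.05])-n*off+u*rad
    return (c[0],c[1],z),Ro.from_rotvec([0,0,-a]).as_matrix()@RT
def goa(*ths,**k):
    s=r.sense();R0=np.array(s['ee_rot']);p0=np.array(s['tcp_pos'])
    print('t',s['time_s'],'box',wb(p0).round(4),'F',np.round(s['wrist_force'],1),'j',np.round(s['joints']))
    for th in ths:
        p,R=arc(th,**k);print(th,np.round(p,3),np.round(R0.T@(bw(*p)-p0)*100,2),(Ro.from_matrix(R0.T@R).as_rotvec(degrees=True)/10).round(2))
E
python3 -c "
from h import *
goa(12,off=.038,z=.197)"
```

```text
t 5.2 box [-0.0016 -0.0905  0.1965] F [ 0.8 -0.2 -0.7] j [  8.  15. -14.   0. -61. -17.]
12 [0.024 0.121 0.197] [-0.04 -2.74 21.17] [1.24 0.   0.03]
```

Call:
play_rows(
  plan=[
    [[0,-0.5,4.5,0.3,0,0],[0,-1.0,9.0,0.6,0,0],[0,-1.6,13.5,0.9,0,0],[0,-2.2,18.0,1.2,0,0],[0,-2.7,21.2,1.2,0,0]],
  ],
)

```text
time_s: 5.82
tcp_pos: [0.5966, 0.1243, 0.1937]
ee_rot: [[0.0, -0.933, 0.359], [-0.001, 0.359, 0.933], [-1.0, -0.001, -0.0]]
wrist_force: [0.5, -0.8, 0.5]
gripper_width: 0.005
```

```bash
python3 -c "
from h import *
goa(12,off=.038,z=.064)
p,d=r.capture('side');S=cal('side')
s=r.sense();print((proj(S,s['tcp_pos'])-[200,190])*3)
cv2.imwrite('pics/s5.png',cv2.resize(p[190:350,200:430],None,fx=3,fy=3,interpolation=2))"
```

```text
t 5.825 box [0.0224 0.1258 0.1937] F [ 0.5 -0.8  0.5] j [ 27.  22.  -4.   0. -64. -48.]
12 [0.024 0.121 0.064] [12.97 -0.27 -0.38] [ 0.06 -0.    0.  ]
[242.96447821  97.74561355]
```

View pics/s5.png

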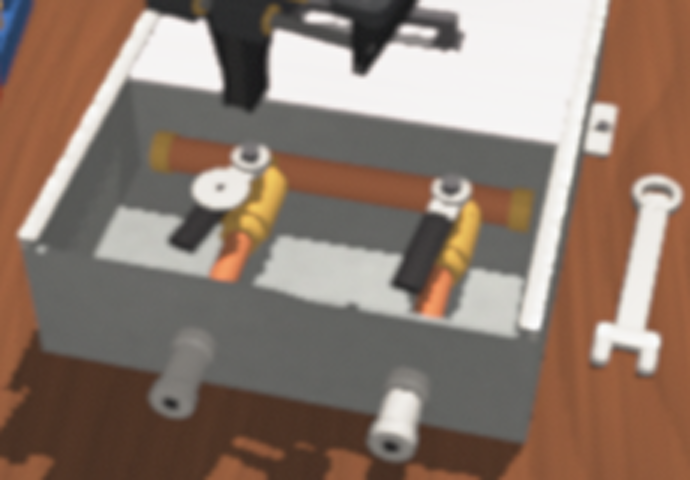

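The tip is at crop (243,100), matching its projection, and it should come down to the right of the marked handle. I'll descend in stages.

Call:
play_rows(
  plan=[
    [[3.5,0.1,-0.1,0,0,0],[7.0,0.1,-0.3,0,0,0],[9.5,0.1,-0.3,0,0,0],[10.3,0.1,-0.3,0,0,0],[10.3,0.1,-0.3,0,0,0]],
  ],
)

```text
time_s: 6.5
tcp_pos: [0.5943, 0.1201, 0.0907]
ee_rot: [[-0.0, -0.933, 0.359], [-0.001, 0.359, 0.933], [-1.0, -0.0, -0.001]]
wrist_force: [-0.1, 0.4, 0.1]
gripper_width: 0.007
```

```bash
python3 -c "
from h import *
goa(12,off=.038,z=.064)
p,d=r.capture('side');S=cal('side')
s=r.sense();print((proj(S,s['tcp_pos'])-[200,190])*3)
cv2.imwrite('pics/s6.png',cv2.resize(p[190:350,200:430],None,fx=3,fy=3,interpolation=2))"
```

```text
t 6.5 box [0.0209 0.1212 0.0907] F [-0.1  0.4  0.1] j [ 27.  27. -12.   0. -51. -48.]
12 [0.024 0.121 0.064] [ 2.67 -0.33  0.09] [ 0.06 -0.    0.  ]
[259.44632508 222.91149787]
```

View pics/s6.png

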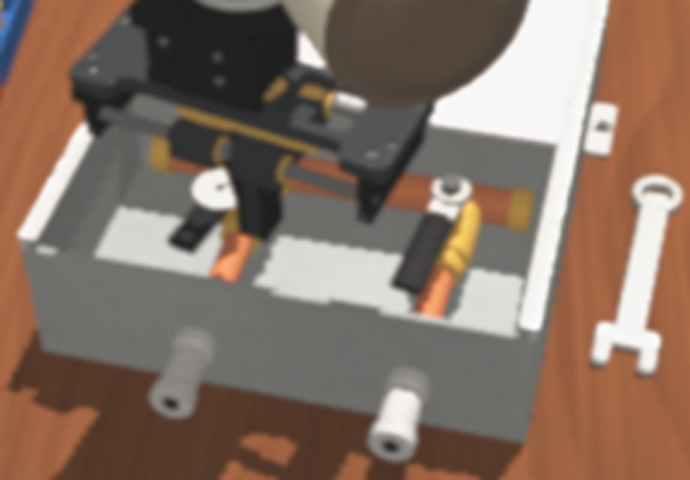

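The tip is right beside the pushing side of the handle. The gripper's brackets stay well above the plain handle.

Call:
play_rows(
  plan=[
    [[1.2,0,0,0,0,0],[2.2,0,0,0,0,0],[2.7,0,0,0,0,0],[2.7,0,0,0,0,0]],
  ],
)

```text
time_s: 7.05
tcp_pos: [0.5938, 0.12, 0.0629]
ee_rot: [[-0.001, -0.933, 0.359], [-0.001, 0.359, 0.933], [-1.0, 0.001, -0.001]]
wrist_force: [0.0, 0.2, -0.2]
gripper_width: 0.007
```

```bash
python3 -c "
from h import *
goa(12,20,30,40,off=.022)"
```

```text
t 7.05 box [0.0204 0.1211 0.0629] F [ 0.   0.2 -0.2] j [ 27.  29. -14.   0. -48. -48.]
12 [0.04  0.118 0.064] [-0.11 -1.98  0.1 ] [ 0.05 -0.01 -0.  ]
20 [0.05  0.119 0.064] [-0.11 -2.91  0.33] [ 0.85 -0.01 -0.  ]
30 [0.061 0.117 0.064] [-0.11 -4.1   0.44] [ 1.85 -0.01 -0.  ]
40 [0.073 0.114 0.064] [-0.11 -5.29  0.34] [ 2.85 -0.01 -0.  ]
```

Call:
play_rows(
  plan=[
    [[0,-1.0,0.1,0,0,0],[0,-2.0,0.1,0,0,0],[0,-2.9,0.3,0.85,0,0],[0,-4.1,0.4,1.85,0,0],[0,-5.3,0.3,2.85,0,0]],
  ],
)

```text
time_s: 7.68
tcp_pos: [0.6443, 0.1048, 0.0638]
ee_rot: [[-0.002, -0.644, 0.765], [0.001, 0.765, 0.644], [-1.0, 0.002, -0.001]]
wrist_force: [-5.1, 4.8, 3.5]
gripper_width: 0.009
```

```bash
python3 -c "
from h import *
goa(40,50,60,70,off=.022,z=.063)
p,d=r.capture('side');S=cal('side')
cv2.imwrite('pics/s7.png',cv2.resize(p[190:350,200:430],None,fx=3,fy=3,interpolation=2))"
```

```text
t 7.675 box [0.0727 0.1146 0.0638] F [-5.1  4.8  3.5] j [ 23.  33.  -6.  -0. -51. -73.]
40 [0.073 0.114 0.063] [ 0.08 -0.06 -0.03] [-0.03 -0.   -0.01]
50 [0.084 0.109 0.063] [ 0.08 -1.22  0.26] [ 0.97 -0.01 -0.01]
60 [0.093 0.102 0.063] [ 0.08 -2.41  0.34] [ 1.97 -0.01 -0.01]
70 [0.102 0.093 0.063] [ 0.07 -3.6   0.21] [ 2.97 -0.01 -0.01]
```

View pics/s7.png

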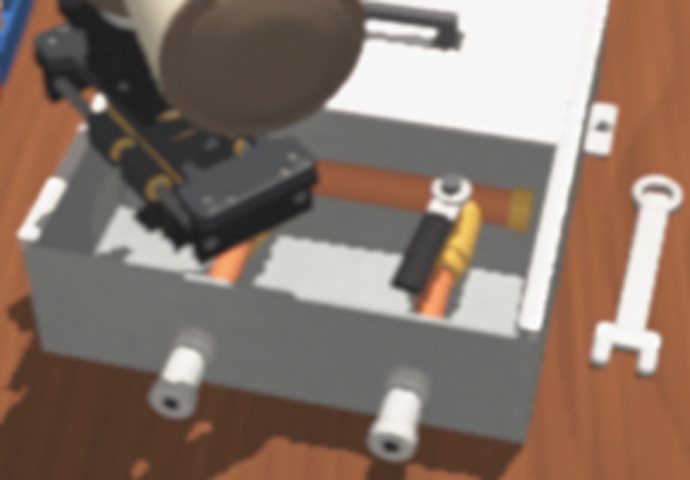

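Force is about 7 N against the handle, the expected reaction as it turns. The gripper hides the handle in this view, and the plain handle hasn't moved. I'll continue.

Call:
play_rows(
  plan=[
    [[0,-0.6,0.15,0.5,0,0],[0,-1.2,0.25,1.0,0,0],[0,-1.8,0.3,1.5,0,0],[0,-2.4,0.35,2.0,0,0],[0,-3.6,0.2,3.0,0,0]],
  ],
)

```text
time_s: 8.35
tcp_pos: [0.6699, 0.0797, 0.0639]
ee_rot: [[0.001, -0.179, 0.984], [0.003, 0.984, 0.179], [-1.0, 0.002, 0.001]]
wrist_force: [-2.8, 5.9, 1.8]
gripper_width: 0.008
```

```bash
python3 -c "
from h import *
goa(70,80,85,90,off=.022,z=.063)"
```

```text
t 8.35 box [0.1021 0.0941 0.0639] F [-2.8  5.9  1.8] j [  20.   34.   -3.   -0.  -53. -100.]
70 [0.102 0.093 0.063] [ 0.09 -0.09 -0.1 ] [-0.01  0.01 -0.01]
80 [0.108 0.083 0.063] [ 0.08 -1.25  0.19] [ 0.99  0.01 -0.01]
85 [0.111 0.078 0.063] [ 0.08 -1.85  0.26] [ 1.49  0.01 -0.01]
90 [0.113 0.072 0.063] [ 0.08 -2.45  0.27] [ 1.99  0.01 -0.01]
```

Call:
play_rows(
  plan=[
    [[0,-0.6,0.1,0.5,0,0],[0,-1.2,0.2,1.0,0,0],[0,-1.8,0.2,1.5,0,0],[0,-2.2,0.2,1.9,0,0],[0,-2.4,0.2,2.0,0,0]],
  ],
)

```text
time_s: 8.98
tcp_pos: [0.6783, 0.0565, 0.064]
ee_rot: [[0.006, 0.164, 0.986], [0.003, 0.986, -0.164], [-1.0, 0.004, 0.005]]
wrist_force: [1.7, 6.6, -0.6]
gripper_width: 0.009
```

Call:
play_rows(
  plan=[
    [[0,-0.2,0,0,0,0],[0,-0.3,0,0,0,0],[0,-0.3,0,0,0,0]],
  ],
)

```text
time_s: 9.35
tcp_pos: [0.6783, 0.0537, 0.064]
ee_rot: [[0.007, 0.163, 0.987], [0.003, 0.987, -0.163], [-1.0, 0.004, 0.006]]
wrist_force: [3.2, 6.1, -2.4]
gripper_width: 0.001
```

```bash
python3 -c "
from h import *
goa(90,off=.022,z=.063)"
```

```text
t 9.35 box [0.1148 0.0698 0.064 ] F [ 3.2  6.1 -2.4] j [  18.   35.   -2.   -0.  -53. -117.]
90 [0.113 0.072 0.063] [ 0.1   0.22 -0.18] [ 0.02  0.04 -0.03]
```

Not at the stop yet (6–7 N is just the turning resistance), so I'll push on in small steps.

Call:
play_rows(
  plan=[
    [[0,-0.2,0,0,0,0],[0,-0.4,0,0,0,0],[0,-0.4,0,0,0,0]],
  ],
)

```text
time_s: 9.72
tcp_pos: [0.6783, 0.0515, 0.0641]
ee_rot: [[0.009, 0.163, 0.987], [0.006, 0.987, -0.164], [-1.0, 0.007, 0.008]]
wrist_force: [3.5, 10.1, -2.9]
gripper_width: 0.007
```

Call:
play_rows(
  plan=[
    [[0,-0.2,0,0,0,0],[0,-0.3,0,0,0,0],[0,-0.3,0,0,0,0]],
  ],
)

```text
time_s: 10.1
tcp_pos: [0.6783, 0.0512, 0.0642]
ee_rot: [[0.011, 0.163, 0.987], [0.009, 0.987, -0.163], [-1.0, 0.011, 0.009]]
wrist_force: [2.1, 17.1, -2.1]
gripper_width: 0.001
```

The tip has stalled while the force rises to 17 N, so the handle is against its stop. Next I back away, lift and clear the view.

Call:
play_rows(
  plan=[
    [[0,0.8,0,0,0,0],[0,1.6,0,0,0,0],[-2.0,1.8,0,0,0,0],[-6.0,1.8,0,0,0,0],[-11.0,1.8,0,0,0,0]],
  ],
)

```text
time_s: 10.72
tcp_pos: [0.6764, 0.0616, 0.1734]
ee_rot: [[-0.003, 0.166, 0.986], [-0.001, 0.986, -0.166], [-1.0, -0.002, -0.003]]
wrist_force: [0.1, 0.3, 0.0]
gripper_width: 0.008
```

```bash
python3 -c "
from h import *
go((.1,.3,.2),R=np.array(r.sense()['ee_rot']))
p,d=r.capture('side');S=cal('side')
cv2.imwrite('pics/s8.png',cv2.resize(p[150:350,200:430],None,fx=3,fy=3,interpolation=2))"
```

```text
t 10.725 box [0.1116 0.0773 0.1734] F [0.1 0.3 0. ] w 0.008151326606489614
[-2.7  22.27 -1.15] [0. 0. 0.]
```

View pics/s8.png

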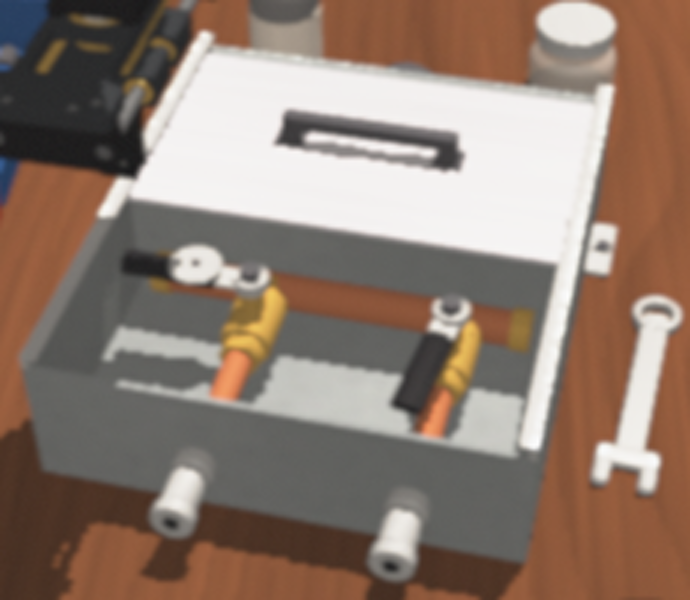

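The handle now lies along the box's x, with the disc at crop (196,264) and the stem at (252,277). The cover is still open and the plain handle hasn't moved. I'll measure the angle and the cover travel.

```bash
python3 -c "
from h import *
S=cal('side')
f=lambda u,v,z: wb(ray(S,200+u/3,150+v/3,z)).round(4)
for a in (80,85,90):
  a=np.radians(a);print((proj(S,bw(.048+.036*np.sin(a),.05+.036*np.cos(a),.08))-[200,150])*3,(proj(S,bw(.048+.085*np.sin(a),.05+.085*np.cos(a),.077))-[200,150])*3)
print('disc',f(196,264,.08),'stem?',f(252,273,.08),'sleeve end mid',f(124,263,.077),'plain',f(410,403,.075))
print('bar',f(286,116,.118),f(458,138,.118))
p=cv2.imread('pics/s8.png');cv2.imwrite('pics/s8c.png',cv2.resize(p[220:330,90:310],None,fx=3,fy=3))
"
```

```text
[193.31959334 268.16112501] [116.48610655 269.23960638]
[194.19639234 264.80280573] [118.96475574 261.36982232]
[195.49428576 261.49925045] [122.40265551 253.67692244]
disc [0.083  0.0522 0.08  ] stem? [0.0463 0.0525 0.08  ] sleeve end mid [0.129  0.0582 0.077 ] plain [-0.0711  0.1336  0.075 ]
bar [ 0.0533 -0.0607  0.118 ] [-0.0617 -0.0618  0.118 ]
```

View pics/s8c.png

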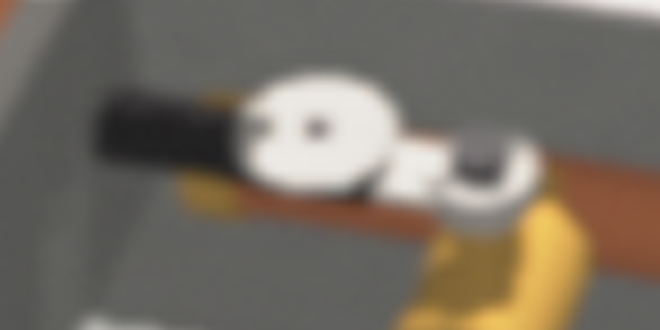

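Call:
play_rows(
  plan=[
    [[-2,4,-2,0,0,0],[-4,9,-5,0,0,0],[-5,14,-8,0,0,0],[-6,19,-12,0,0,0],[-6,24,-15,0,0,0]],
  ],
)

```text
time_s: 11.4
tcp_pos: [0.5686, 0.3251, 0.2349]
ee_rot: [[0.002, 0.166, 0.986], [0.001, 0.986, -0.166], [-1.0, 0.001, 0.002]]
wrist_force: [0.6, 0.8, -0.2]
gripper_width: 0.005
```

Call:
play_rows(
  plan=[
    [[0,5,-3,0,0,0],[0,10,-6,0,0,0],[0,15,-9,0,0,0],[0,15,-9,0,0,0]],
  ],
)

```text
time_s: 11.9
tcp_pos: [0.5035, 0.4899, 0.2322]
ee_rot: [[-0.001, 0.161, 0.987], [-0.001, 0.987, -0.161], [-1.0, -0.001, -0.0]]
wrist_force: [0.0, -1.1, -0.8]
gripper_width: 0.006
```

```bash
python3 -c "
from h import *
S=cal('side')
f=lambda u,v,z: wb(ray(S,200+u/3,150+v/3,z)).round(4)
print('bar0',f(216,258,.118),f(408,286,.118))
s=r.sense();print(s['tcp_pos'],s['wrist_force'])
q,d=r.capture('top');cv2.imwrite('pics/t9.png',q)
cv2.imwrite('pics/t9c.png',cv2.resize(q[150:350,200:430],None,fx=3,fy=3,interpolation=2))
C=cal('top')
for a in (80,85,90):
  a=np.radians(a);print((proj(C,bw(.048+.036*np.sin(a),.05+.036*np.cos(a),.08))-[200,150])*3,(proj(C,bw(.048+.085*np.sin(a),.05+.085*np.cos(a),.077))-[200,150])*3)
"
```

```text
bar0 [0.0575 0.0839 0.118 ] [-0.0587  0.0827  0.118 ]
[0.50350081 0.48994746 0.23219944] [ 0.03486669 -1.12205922 -0.79139017]
[293.25314837 164.51105556] [292.07747081  96.15618116]
[297.7874786  164.59869382] [302.70102534  96.35928168]
[302.29522083 165.07528051] [313.26343888  97.46901944]
```

View pics/t9c.png

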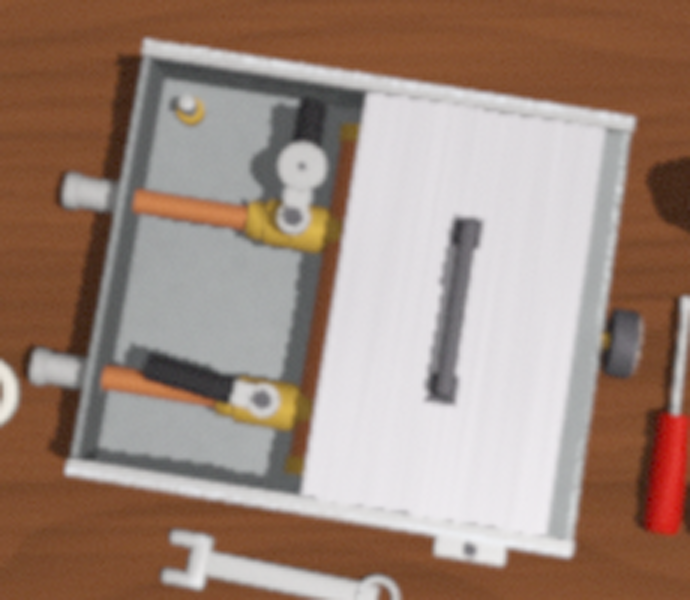

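View pics/t9.png

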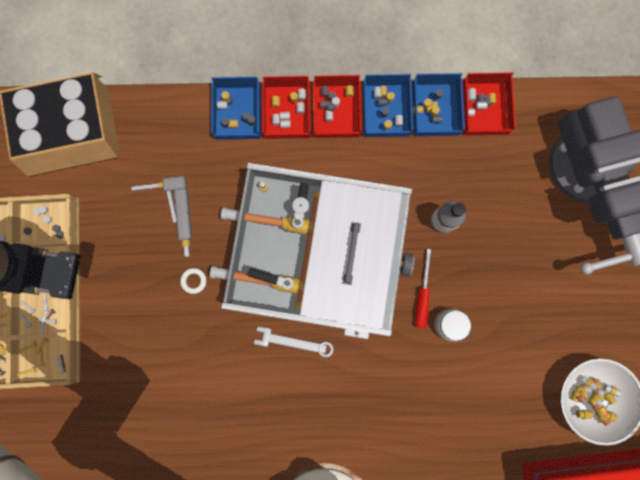

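The disc is at crop (302,165), and the 90° prediction is (302.3,165.1), so the handle is shut. Now the cover travel from the top view, since the side estimate (145 mm) is closer to the limit.

```bash
python3 -c "
from h import *
C=cal('top')
def bar(fn,x0,x1):
    p=cv2.imread(fn);g=cv2.cvtColor(p,6);m=np.zeros_like(g);m[205:295,x0:x1]=(g[205:295,x0:x1]<110)*255
    k=max(cv2.findContours(m,0,2)[0],key=cv2.contourArea);rr=cv2.minAreaRect(k);print(rr,wb(ray(C,*rr[0],.118)))
bar('pics/top0.png',262,295);bar('pics/t9.png',330,375)
print('right edge',wb(ray(C,200+577/3,150+325/3,.095)),'left edge',wb(ray(C,200+334/3,150+295/3,.095)))
print(r.sense()['time_s'])
"
```

```text
((275.2652893066406, 241.26882934570312), (7.374439239501953, 59.612911224365234), 5.90614128112793) [-0.00285333  0.08666359  0.118     ]
((350.5885314941406, 252.93545532226562), (7.845243453979492, 60.20497512817383), 8.914926528930664) [-0.00342701 -0.06511516  0.118     ]
right edge [ 0.00084531 -0.15114959  0.095     ] left edge [-0.00366024  0.01411233  0.095     ]
11.95
```

The bar moved 152 mm by the top view, and I felt the end stop. The bystanders are in place, so I'm handing in.

```bash
python3 -c "
from station import r
print(r.finish_job())"
```

```text
the job is handed in; nothing more can be done
None
```

I slid the cover fully open, then turned the disc-marked rear handle clockwise onto its stop. I pushed with closed fingers throughout and gripped nothing. I then pulled the arm well clear and handed the job in at about 12 s; no verdict was reported.

Last checks:
- **Cover:** it met its stop at 23 N. The top view gives 152 mm of bar travel. A rougher side-view estimate gave about 145 mm; both are above the 140 mm needed.
- **Marked handle:** it stalled on its stop at 17 N. In the top view the disc sits within 1 px of where it should be at 90°. The side view was less clear, reading roughly 85–90°.
- **Everything else:** the plain handle's tip measured the same before and after the turn. The loose items look unmoved in the final top view, but I did not measure them individually.

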